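# Walk the bench power supply home into its dock

### The job

Walk the heavy bench power supply forward over the bench into its dock by pushing its two near rubber corner guards in turn, a little at a time, without slewing it far round, until both contact pads on its far face sit fully home against the dock's stop bar, pressing in the sprung pins. Touch it only on the two rubber guards (not on the case, meter or knobs), keep it flat on the bench, push gently without ramming it, and leave the small things beside the dock where they are.

Things in the scene. Friction and masses are not known exactly. Their poses are not given: they have to be found in the camera images.
- psu: low grey bench power supply, 200 wide (y), 100 deep (x), 52 high, 0.9 kg, too wide to grip. Origin: middle of underside; x points to its far edge, 45 mm ahead. The near face has a meter and knobs between two black rubber corner guards, whose faces lie 55 mm behind the origin, 10 mm proud of the panel, 4 mm proud of the knobs. Slides at 3 to 9 N; the other guard swings back as one is pushed
- guard_left (a point): middle of the flat near face (30 wide, 44 high, from 1 to 45 mm above the bench) of the left rubber corner guard, 25 mm above the bench and 83 mm to the left (+y) of the power supply's middle
- guard_right (a point): the same on the right guard, 83 mm to the right (-y) of the middle
- pad_left: brass contact pad 24x16 on the far face of the power supply, 70 mm left of its middle, 1 mm proud of the face. Origin: middle of the pad's far face, 46 mm ahead of the supply's origin, 13 mm above the bench
- pad_right: the same, 70 mm right of the middle
- dock: metal dock fixed to the bench, 26 high. Origin: its middle, at bench level; x points away from its mouth, y left. Cheeks, inner faces 106 mm either side (6 mm play), start at x = -22 mm; before that they flare out 20 over 30. A rigid stop bar across it is set at x = 0 to 14 (not measured: feel for it); two sprung pins face the pads, 4 mm proud, 1 N each when flush. Home: both pads on the bar
- ferrule: small white ring, 23 across, 22 high, standing beside the dock; to be left alone. Origin: middle of its underside
- loupe: black eye loupe, 37 across, 22 high, beside the dock; to be left alone. Origin: middle of its underside
- marker: felt marker 124x13x14 lying beside the dock; to be left alone. Origin: middle of its underside
- hammer: small hammer 200x78x20 lying to the left; to be left alone. Origin: middle of its underside

How it is judged:
By the outcome, as a careful person would: the job done as asked, in the order asked, and still so for the second after the job is handed in, with the robot touching nothing.
It also fails if it takes over 72 s, if anything falls off the work surface, if the arm or the gripper's body presses on something with over 40 N, if the wrist force passes 120 N, or if a joint passes its speed limit or range.

### The arm

A 6-joint arm with a two-finger parallel gripper is mounted at the origin on a cart in front of the work surface, level with it; the furniture and walls round the work are solid. World frame = base frame: x ahead of the robot, y to its left, z up, the work surface at z = 0. Lengths are in mm, angles in rad, forces in N, time in s.
With the tool pointing down it reaches from about 350 to 975 mm from the base axis. Payload 7.1 kg.
Tool frame: the origin (TCP) lies between the finger pads; the fingertips stand 17 mm ahead of it and the grasp point (between the pads) lies 2 mm behind it (tip_reach is the y of the fingertips in the tool frame, in mm); y points along the fingers, x is the direction in which the jaws open and shut, and the axes are right-handed (so a half turn about y gives the same grasp; the last joint's range is limited). The gripper opens to 88 mm and grips with 3 to 60 N. Pads are 20 mm wide; open, the fingers measure 115 mm over their backs; the gripper's body (75 mm by 178 mm) begins 61 mm behind the grasp point.
Start: joints at [1.269, 0.423, 1.63, -0, 1.089, -0.019], TCP at [174.372, 600.166, 239.675] pointing down, gripper open.
Joint ranges: [-3, 3], [-0.9, 2.11], [0.09, 2.58], [-1.31, 4.45], [0.11, 2.69], [-2.54, 2.54]. Speed limits (rad/s): [2.39, 2.39, 3.01, 3.14, 3.14, 3.14].

### API

Orientations are given as a rotation vector (axis times angle).
In Python, from workcell import get_obs, get_image, camera_model, close_job, silhouettes, tip_of, tip_reach gives the robot as it stands. The module is installed in compiled form; this text tells all that it offers.
- The arm moves only by the tool arm_command, never from a script. Its argument "targets" is a list of rows, each a list of 4 numbers: the shift along the tool's x, y, z in mm, then the turn about the tool's y in rad. A call has 1 to 20 rows; each row shifts and turns the commanded pose from where the row before left it, along the tool's axes as they then stand; what a row does not reach is not made up. A row lasts 1/12 s, in which the tool goes at most 41.7 mm and 7.16 degrees, less where a joint would pass 70% of its speed; a pose out of reach is approached as far as the arm can. A call is refused whole if a number of a shift passes 41.7 or a number of a turn 0.125, either way. A call with a gripper value outside its range is refused whole. "gripper" is the opening in per cent of the stroke, from 0 (shut) to 100 (fully open), set as the call begins (left out, the last holds). The fingers move at their own pace and stop on an object; the grip force is fixed at half the most. Time passes only in rows, so rows that do not move let the fingers close. It gives the time, the measured TCP pose, the force and the opening at its end, in the units of the state.
- get_obs(): the state, without advancing time (a new reading comes with each control period).
- get_image(name): name is "side" or "top"; returns the picture (420x560x3 uint8, blue, green, red); there is no depth.
- camera_model(name): a dict with "mtx" (3x3 intrinsics, pixels), "position" and "orientation" of the camera in the world. Camera axes: x right, y up, looking along -z (the intrinsics and any distortion apply to the point x, -y, -z); pixel columns grow to the right and rows downward; lengths in mm; the calibration is good to about 2 mm. A picture is of the moment at which its call begins. camera_model takes no time and is no camera call.
- close_job(): hands the job in, once; it reports no verdict.
Trained networks look in the newest picture that a camera, given by its name, has taken for a name from the list of things; names that differ only in an ending like _2 or _b are one class to them, and where a whole thing is asked for, a point or a joint stands for the part that bears it (a point fixed in the world has none). Each returns a list of dicts, best first, with "conf" (0 to 1); they miss things now and then, are a little off and sometimes report something else, mostly with a low value. They report only what shows in the picture. A call takes as long as a camera call.
- silhouettes(camera, thing): "pixels" (420x560 bool, what is visible of it) and "at" ([column, row] in pixels, amid what is visible of it).
- tip_of(camera, thing): "at" ([column, row] in pixels: a listed point, or the origin of a listed thing).
The state is a dict: "t": time; "qpos": joint angles; "qvel": joint speeds; "joint_torque": joint torques, N m; "ee_pos": TCP position; "orientation": TCP orientation; "ft_force": force on the tool from outside, world axes, zero at the start; "moment": the same for the moment, N m; "width": finger opening in mm.
Only numpy, scipy, OpenCV 4.12 (cv2) and the standard library are available. Lean on these libraries where they do the work, as an engineer would, in place of code of your own. Each camera call takes 0.05 s, during which the arm holds its last target. There are 200 camera calls.

## Working session

There is one attempt and no reset: what is moved stays moved. The work goes in short steps, Python scripts to look and compute and a tool call to move; the robot and the scene stay as the last step left them, time stands still between calls to the robot, and variables do not carry over. Pictures are saved under pics/ and viewed, about 8 in all and at most 12, crops included, and the job is handed in when it is done.

Besides the shell and the picture viewer there is one more tool, called after "Request:" as name([rows], argument=value, ...), one row to a line, values as JSON. arm_command: Moves the arm, as the interface text tells. Its arguments: {"type":"object","properties":{"targets":{"type":"array","items":{"type":"array","items":{"type":"number"}}},"gripper":{"type":"number"}},"required":["targets"]}

```bash
mkdir -p pics
cat > h.py <<'E'
import numpy as np,cv2
from scipy.spatial.transform import Rotation as R
from workcell import *
def cam(n):
    c=camera_model(n); o=np.array(c["orientation"],float)
    M=R.from_rotvec(o).as_matrix() if o.size==3 else (o if o.shape==(3,3) else None)
    return c,np.array(c["mtx"]),np.array(c["position"]),M
def ray(n,px,z):
    c,K,p,M=cam(n)
    d=c.get("dist",c.get("distortion"))
    u=cv2.undistortPoints(np.array([[px]],float),K,None if d is None else np.array(d,float))[0,0]
    v=M@np.array([u[0],-u[1],-1]); return p+v*(z-p[2])/v[2]
Z=dict(guard_left=25,guard_right=25,pad_left=13,pad_right=13)
def find(n,things):
    for t in things:
        for r in tip_of(n,t)[:2]:
            print(n,t,round(r["conf"],2),np.round(r["at"],1),np.round(ray(n,r["at"],Z.get(t,0)),1))
E
python3 - <<'E'
from h import *
for n in("top","side"):
    print(camera_model(n)); cv2.imwrite(f"pics/{n}0.png",get_image(n))
    find(n,["psu","guard_left","guard_right","pad_left","pad_right","dock","ferrule","loupe","marker","hammer"])
o=get_obs(); print(o); print(R.from_rotvec(o["orientation"]).as_matrix().round(3), tip_reach)
E
```

```text
{'mtx': array([[400.47549273,   0.        , 286.02651082],
       [  0.        , 400.47549273, 212.39800926],
       [  0.        ,   0.        ,   1.        ]]), 'position': array([464.86783437,  62.30256264, 910.1300882 ]), 'orientation': array([ 0.07974639, -0.09081912, -1.58994988])}
top psu 0.72 [328.5 229.9] [521.7 -41.    0. ]
top guard_left 0.69 [297.5 257.4] [461.1  32.   25. ]
top guard_right 0.94 [372.8 243.2] [ 488.7 -135.    25. ]
top guard_right 0.17 [320.  179.8] [633.  -22.7  25. ]
top dock 0.72 [321.6 181.4] [634.  -28.7   0. ]
top dock 0.54 [257.2 230.9] [522.8 121.3   0. ]
top ferrule 0.43 [257.7 234.3] [515.  120.2   0. ]
top ferrule 0.2 [371.2 241. ] [ 494.4 -137.2    0. ]
top loupe 0.65 [390.6 174.5] [ 646.9 -188.9    0. ]
top loupe 0.49 [326.2 229.7] [522.2 -35.8   0. ]
top marker 0.55 [399.  224.4] [ 530.9 -202.4    0. ]
top marker 0.2 [300.9 258. ] [459.5  23.5   0. ]
top hammer 0.73 [186.4 227.3] [534.3 282.    0. ]
{'mtx': array([[438.16874169,   0.        , 279.63218734],
       [  0.        , 438.16874169, 214.31639075],
       [  0.        ,   0.        
[... 593 characters left out ...]
rray([ 1.26900483e+00,  4.23086598e-01,  1.62991176e+00, -5.48747560e-06,
        1.08861085e+00, -1.89675371e-02]), 'qvel': array([-0.00021192, -0.0005262 , -0.00229264, -0.00258433, -0.00063127,
        0.00065844]), 'joint_torque': array([ 5.96011105e-04, -5.44603443e+01, -2.74042171e+01,  6.43206015e-02,
        1.70573231e-02,  4.18316961e-05]), 'ee_pos': array([174.36752064, 600.15787481, 239.67880628]), 'orientation': array([-1.32983072, -0.99836667,  0.99838427]), 'ft_force': array([ 0.4188638 , -0.12192645,  0.29630232]), 'moment': array([ 0.00327177, -0.02043264, -0.03730664]), 'width': 87.89245915152392}
[[ 0.279 -0.    -0.96 ]
 [ 0.96  -0.     0.279]
 [-0.    -1.    -0.   ]] 17.0
```

Run:
```python
import cv2
t=cv2.imread("pics/top0.png")[130:300,160:440]; s=cv2.imread("pics/side0.png")[170:370,180:430]
t=cv2.resize(t,None,fx=2.8,fy=2.8,interpolation=2);cv2.imwrite("pics/t0c.png",t)
cv2.imwrite("pics/s0c.png",cv2.resize(s,None,fx=2.9,fy=2.9,interpolation=2))
```

```text
(no output)
```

View pics/t0c.png

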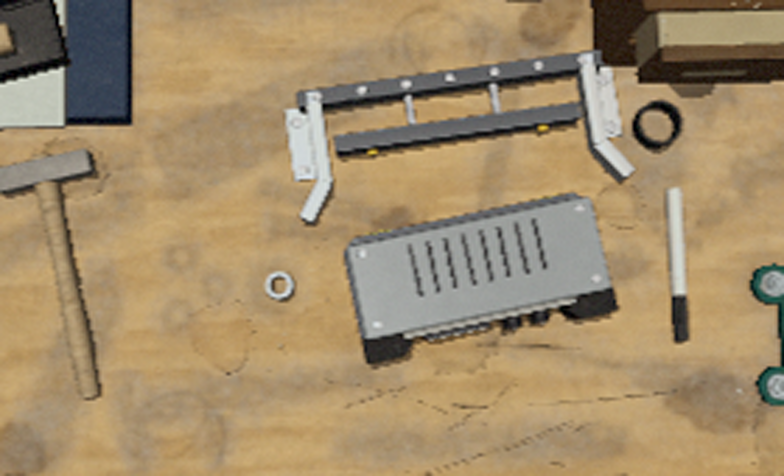

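View pics/s0c.png

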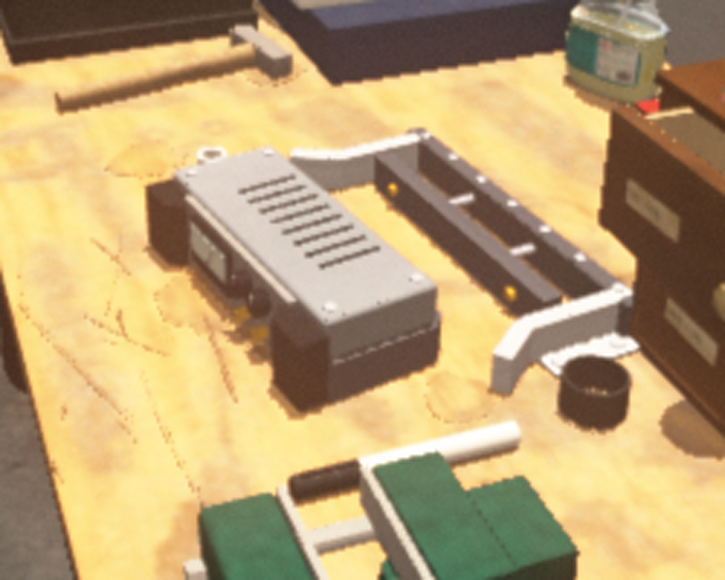

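The top crop shows the PSU (yawed, centre about crop (480,270)), with the dock ahead of it and yawed about the same way. The ring is left of the PSU, and the marker and loupe are to its right. The side view agrees. Next I'll get poses from the picked corners.

Run:
```python
from h import *
P=dict(cheekL=(331,181,26),cheekR=(597,142,26),cheekLb=(322,99,26),cheekRb=(583,62,26),flareL=(305,220,26),flareR=(631,174,26),barL=(338,157,26),barR=(580,122,26),
 pFL=(347,243,52),pFR=(590,196,52),pNL=(362,338,52),pNR=(608,289,52),gL=(366,362,1),gLr=(410,355,1),gRl=(568,320,1),gR=(617,310,1))
for k,(u,v,z) in P.items(): print(k,ray("top",(160+u/2.8,130+v/2.8),z).round(1))
for n in("top","side"):
    for t in("psu","dock"):
        s=silhouettes(n,t)
        if s: print(n,t,s[0]["conf"],s[0]["at"],cv2.minAreaRect(cv2.findNonZero(s[0]["pixels"].astype(np.uint8))))
# sanity side view: guard faces
gl=ray("side",(234.5,242.1),25);gr=ray("side",(276.2,293.8),25);tl=ray("top",(297.5,257.4),25);tr=ray("top",(372.8,243.2),25)
for a,b in((gl,gr),(tl,tr)): d=a-b; print(np.linalg.norm(d),np.degrees(np.arctan2(-d[0],d[1])),(a+b)/2)
```

```text
cheekL [601.1  71.6  26. ]
cheekR [ 628.4 -142.    26. ]
cheekLb [667.8  77.6  26. ]
cheekRb [ 694.1 -133.6   26. ]
flareL [570.2  92.9  26. ]
flareR [ 601.9 -168.    26. ]
barL [620.4  65.7  26. ]
barR [ 644.9 -129.    26. ]
pFL [548.7  60.   52. ]
pFR [ 581.3 -128.7   52. ]
pNL [475.7  50.1  52. ]
pNR [ 509.1 -139.3   52. ]
gL [457.1  46.5   1. ]
gLr [461.9  11.    1. ]
gRl [ 487.4 -117.7    1. ]
gR [ 494.6 -157.8    1. ]
top psu 0.58 [330.3, 227.6] ((331.3077087402344, 228.03846740722656), (45.6950569152832, 92.37069702148438), 78.69007110595703)
top dock 0.75 [319.5, 172.6] ((323.5760803222656, 178.05783081054688), (47.379695892333984, 120.74616241455078), 82.23483276367188)
side psu 0.71 [283.9, 263.7] ((282.55462646484375, 262.7117004394531), (109.69546508789062, 64.63273620605469), 48.96465301513672)
side dock 0.96 [356.0, 257.4] ((343.6411437988281, 253.2371826171875), (130.13522338867188, 56.94805908203125), 48.136356353759766)
178.19970986411715 7.798087302652053 [476.36455631 -42.5544832   25.        ]
169.25338317193868 9.39155464984774 [474.89159438 -51.53368369  25.        ]
```

Request:
arm_command([
  [0,0,0,-0.102],
  [0,0,0,-0.102],
  [0,0,0,-0.102],
  [0,0,0,-0.102],
  [-37,0,-10,0],
  [-37,0,-10,0],
  [-37,0,-10,0],
  [-37,0,-10,0],
  [-37,0,-10,0],
  [-37,0,-10,0],
  [-37,0,-10,0],
  [-37,0,-10,0],
  [-37,0,-10,0],
  [-37,0,-10,0],
  [-37,0,-10,0],
  [-37,0,-10,0],
  [-37,0,-10,0],
  [-37,0,-10,0],
  [-37,0,-10,0],
  [-37,0,-10,0],
], gripper=0)

```text
t: 2.97
ee_pos: [407.5, 30.9, 240.1]
orientation: [-1.148, -1.302, 1.3]
ft_force: [0.5, 0.8, -0.0]
width: 0.4
```

Request:
arm_command([
  [-4,36,0,0],
  [0,36,0,0],
  [0,36,0,0],
  [0,36,0,0],
  [0,36,0,0],
  [0,33,0,0],
  [0,0,-12,0],
  [0,0,-12,0],
  [0,0,0,0],
])

```text
t: 3.72
ee_pos: [433.7, 32.0, 26.0]
orientation: [-1.148, -1.302, 1.3]
ft_force: [0.4, -0.7, 0.0]
width: 0.5
```

```bash
cat > look.py <<'E'
from h import *
import sys
i=sys.argv[1]
for n in("top","side"):
    im=get_image(n)
    c=im[130:290,220:430] if n=="top" else im[180:340,200:410]
    cv2.imwrite(f"pics/{n}{i}.png",im)
    if n=="top": A=c
    else: B=c
cv2.imwrite(f"pics/c{i}.png",cv2.resize(np.hstack([A,B]),(798,304),interpolation=2))
find("top",["guard_left","guard_right","psu"]);find("side",["guard_left","guard_right","psu"])
o=get_obs();print(o["t"],o["ee_pos"].round(1),o["ft_force"].round(1))
E
python3 look.py 1
```

```text
top guard_left 0.87 [295.5 259.9] [455.7  36.5  25. ]
top guard_right 0.78 [370.2 239. ] [ 498.1 -129.7   25. ]
top psu 0.77 [329.4 227.6] [526.9 -43.2   0. ]
side guard_left 0.95 [232.9 244. ] [459.8  39.9  25. ]
side guard_right 0.85 [278.1 296.3] [ 489.2 -137.8   25. ]
side psu 0.8 [279.6 270.9] [525.6 -38.3   0. ]
side psu 0.33 [275.7 298.1] [ 494.3 -110.2    0. ]
4.1167 [431.1  31.8  27.1] [-0.1 -0.7  0.3]
```

View pics/c1.png

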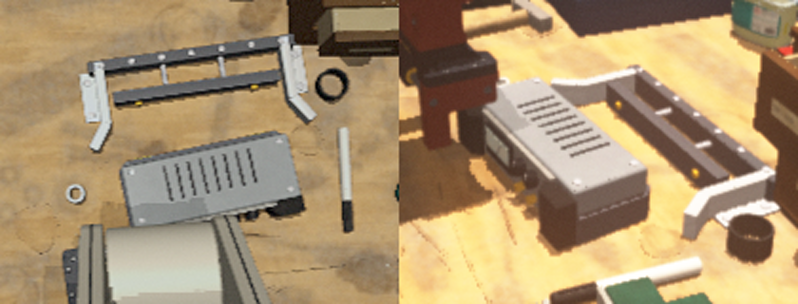

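The arm is behind the left guard with a gap still open. The dock is ahead and clear. Pushing slowly to feel contact.

Request:
arm_command([
  [1,0,-5,0],
  [1,0,-3,0],
  [1,0,-2,0],
  [0,0,-2,0],
  [0,0,-2,0],
  [0,0,-2,0],
])

```text
t: 4.62
ee_pos: [446.4, 36.9, 26.6]
orientation: [-1.146, -1.3, 1.302]
ft_force: [-3.5, 1.1, 1.2]
width: 0.2
```

Request:
arm_command([
  [0,0,-1.5,0],
  [0,0,-1.5,0],
  [0,0,-1.5,0],
])

```text
t: 4.87
ee_pos: [450.8, 37.4, 26.5]
orientation: [-1.146, -1.3, 1.301]
ft_force: [-2.6, 1.6, -0.3]
width: 0.7
```

Request:
arm_command([
  [0,0,-1.5,0],
  [0,0,-1.5,0],
  [0,0,-1.5,0],
  [0,0,-1.5,0],
  [0,0,-1.5,0],
  [0,0,-1.5,0],
  [0,0,0,0],
])

```text
t: 5.45
ee_pos: [460.8, 38.5, 26.7]
orientation: [-1.148, -1.301, 1.301]
ft_force: [-1.6, 0.7, -1.0]
width: 0.6
```

```bash
python3 look.py 2
```

```text
top guard_right 0.97 [371.6 241.1] [ 493.4 -132.6   25. ]
top psu 0.82 [328.3 224.7] [533.6 -40.9   0. ]
top psu 0.47 [372.1 242.9] [ 490.1 -139.     0. ]
side guard_left 0.75 [240.4 240.4] [476.4  48.2  25. ]
side guard_right 0.71 [276.  295.7] [ 486.6 -135.3   25. ]
side guard_right 0.57 [239.  242.9] [471.6  40.   25. ]
side psu 0.62 [287.1 270.8] [538.4 -42.4   0. ]
5.85 [460.7  38.4  26.8] [ 0.6 -0.1  0. ]
```

Request:
arm_command([
  [0,0,-1.5,0],
  [0,0,-1.5,0],
  [0,0,-1.5,0],
  [0,0,-1.5,0],
  [0,0,-1.5,0],
  [0,0,0,0],
  [0,0,15,0],
  [0,0,15,0],
  [-40,0,0,0],
  [-40,0,0,0],
  [-40,0,0,0],
  [-40,0,0,0],
  [-9,0,0,0],
  [0,0,-8,0],
  [0,0,-8,0],
  [0,0,-4,0],
  [0,0,0,0],
])

```text
t: 7.27
ee_pos: [480.1, -128.1, 26.7]
orientation: [-1.147, -1.303, 1.302]
ft_force: [0.4, 0.4, 0.6]
width: 0.3
```

```bash
python3 look.py 3
```

```text
top guard_right 0.63 [367.5 244.2] [ 486.7 -123.2   25. ]
top psu 0.57 [327.8 221.5] [540.9 -40.    0. ]
side guard_right 0.87 [279.4 292. ] [ 494.7 -128.1   25. ]
7.6667 [ 478.8 -129.2   26.7] [-0.6 -0.5  0.8]
```

View pics/c3.png

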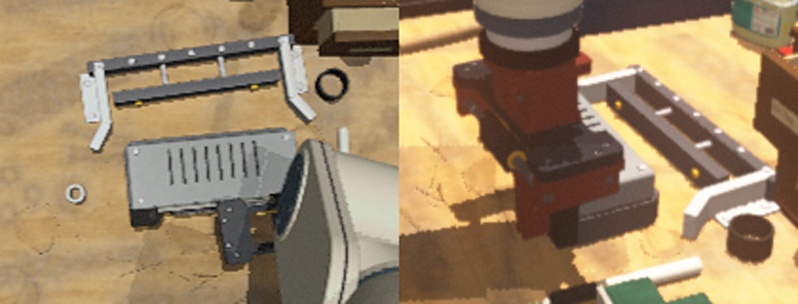

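The PSU is now yawed less than the dock, and the fingers are behind the right guard. Next is the right push.

Request:
arm_command([
  [0,0,5,0],
  [-4,0,0,0],
  [0,0,-2.5,0],
  [0,0,-2.5,0],
  [0,0,-1.5,0],
  [0,0,-1.5,0],
  [0,0,-1.5,0],
  [0,0,-1.5,0],
  [0,0,0,0],
])

```text
t: 8.42
ee_pos: [485.6, -132.7, 26.6]
orientation: [-1.147, -1.301, 1.301]
ft_force: [-0.2, -0.8, -0.3]
width: 0.6
```

Request:
arm_command([
  [0,0,-1.5,0],
  [0,0,-1.5,0],
  [0,0,-1.5,0],
  [0,0,-1.5,0],
])

```text
t: 8.75
ee_pos: [491.3, -131.9, 26.6]
orientation: [-1.147, -1.301, 1.301]
ft_force: [-2.5, -1.5, -0.1]
width: 0.5
```

Request:
arm_command([
  [0,0,0,0],
  [0,0,15,0],
  [0,0,18,0],
  [40,0,0,0],
  [40,0,0,0],
  [40,0,0,0],
  [40,0,0,0],
  [11,0,0,0],
  [0,0,0,0],
])

```text
t: 9.5
ee_pos: [437.3, 36.0, 26.9]
orientation: [-1.146, -1.305, 1.303]
ft_force: [0.6, 0.1, -0.2]
width: 0.1
```

```bash
python3 look.py 4
```

```text
top guard_left 0.8 [296.6 249.2] [479.1  33.5  25. ]
top guard_right 0.58 [369.8 236.8] [ 502.9 -129.    25. ]
top psu 0.8 [330.3 219.6] [545.1 -45.9   0. ]
side guard_left 0.98 [244.1 240.8] [482.6  44.4  25. ]
side guard_right 0.7 [284.5 293.8] [ 500.7 -135.1   25. ]
side psu 0.92 [290.6 271.2] [543.9 -45.7   0. ]
9.9 [437.4  32.5  26.7] [-0.  -0.3  0.6]
```

Request:
arm_command([
  [0,0,-14,0],
  [0,0,-10,0],
  [0,0,-4,0],
  [0,0,-1.5,0],
  [0,0,-1.5,0],
  [0,0,-1.5,0],
  [0,0,-1.5,0],
  [0,0,-1.5,0],
  [0,0,-1.5,0],
])

```text
t: 10.65
ee_pos: [472.9, 38.3, 26.5]
orientation: [-1.146, -1.3, 1.302]
ft_force: [-2.3, 0.3, -0.1]
width: 0.8
```

Request:
arm_command([
  [0,0,-1.5,0],
  [0,0,-1.5,0],
  [0,0,-1.5,0],
  [0,0,-1.5,0],
  [0,0,-1.5,0],
  [0,0,-1.5,0],
])

```text
t: 11.15
ee_pos: [483.0, 39.3, 26.7]
orientation: [-1.147, -1.301, 1.301]
ft_force: [-1.8, 0.8, -0.9]
width: 0.4
```

Request:
arm_command([
  [0,0,0,0],
  [0,0,15,0],
  [0,0,15,0],
  [-40,0,0,0],
  [-40,0,0,0],
  [-40,0,0,0],
  [-40,0,0,0],
  [-13,0,0,0],
  [0,0,0,0],
])

```text
t: 11.9
ee_pos: [476.4, -139.4, 27.2]
orientation: [-1.153, -1.3, 1.297]
ft_force: [0.4, 0.1, 0.4]
width: 0.2
```

```bash
python3 look.py 5
```

```text
top guard_left 0.6 [293.2 240. ] [499.4  40.5  25. ]
top psu 0.73 [330.5 217.3] [550.4 -46.5   0. ]
side guard_right 0.84 [285.1 292.3] [ 502.9 -131.8   25. ]
side guard_right 0.69 [316.3 333.5] [ 512.6 -233.7   25. ]
side psu 0.5 [284.4 291.5] [513.6 -98.2   0. ]
12.3 [ 474.5 -135.    26.7] [ 0.5  0.4 -0. ]
```

Request:
arm_command([
  [1,0,-10,0],
  [0,0,-3,0],
  [0,0,-1.5,0],
  [0,0,-1.5,0],
  [0,0,-1.5,0],
  [0,0,-1.5,0],
  [0,0,-1.5,0],
  [0,0,-1.5,0],
])

```text
t: 12.97
ee_pos: [495.9, -132.4, 26.5]
orientation: [-1.147, -1.3, 1.301]
ft_force: [-2.2, -2.6, -0.6]
width: 0.5
```

Request:
arm_command([
  [0,0,-1.5,0],
  [0,0,-1.5,0],
  [0,0,-1.5,0],
  [0,0,-1.5,0],
  [0,0,-1.5,0],
  [0,0,-1.5,0],
  [0,0,-1.5,0],
])

```text
t: 13.55
ee_pos: [506.8, -131.0, 26.7]
orientation: [-1.147, -1.301, 1.301]
ft_force: [-2.2, -1.7, -0.1]
width: 0.5
```

Request:
arm_command([
  [0,0,0,0],
  [0,0,15,0],
  [0,0,18,0],
  [40,0,0,0],
  [40,0,0,0],
  [40,0,0,0],
  [40,0,0,0],
  [14,0,0,0],
  [0,0,0,0],
])

```text
t: 14.3
ee_pos: [452.4, 40.4, 26.9]
orientation: [-1.146, -1.305, 1.303]
ft_force: [0.4, -0.6, 0.1]
width: 0.2
```

```bash
python3 look.py 6
```

```text
top guard_left 0.81 [294.1 240.7] [497.9  38.6  25. ]
top guard_right 0.73 [370.8 227.8] [ 522.8 -132.1   25. ]
top psu 0.87 [328.6 212.5] [561.5 -42.5  -0. ]
side guard_left 0.76 [253.3 241.3] [498.6  36.8  25. ]
side guard_right 0.6 [292.5 288.3] [ 517.5 -125.9   25. ]
side psu 0.57 [295.2 266.1] [557.4 -33.1   0. ]
14.7 [452.6  36.5  26.7] [-0.7 -0.1  0.2]
```

View pics/c6.png

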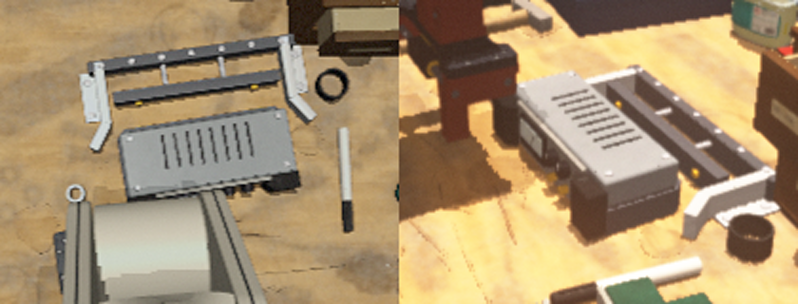

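Run:
```python
from h import *
a=np.radians(7.2);D=np.array([636.5,-32.4])
M=np.array([[np.cos(a),np.sin(a)],[-np.sin(a),np.cos(a)]])
im=cv2.imread("pics/top6.png")[150:240,270:390]
cv2.imwrite("pics/z6.png",cv2.resize(im,None,fx=6.5,fy=6.5,interpolation=2))
for k,u,v in(("FL",120,137),("FR",284,108),("NL",128,195),("NR",297,170)):
    print(k,(M@(ray("top",(220+u/1.9,130+v/1.9),52)[:2]-D)).round(1))
for n,p in(("top",(294.1,240.7)),("side",(253.3,241.3)),("top",(370.8,227.8)),("side",(292.5,288.3))):print((M@(ray(n,p,25)[:2]-D)).round(1))
```

```text
FL [-43.8  99.7]
FR [-38.  -90.8]
NL [-110.4  100.3]
NR [-110.3  -93.4]
[-128.7   87.8]
[-128.1   85.9]
[-125.3  -84.7]
[-129.8  -77.8]
```

View pics/z6.png

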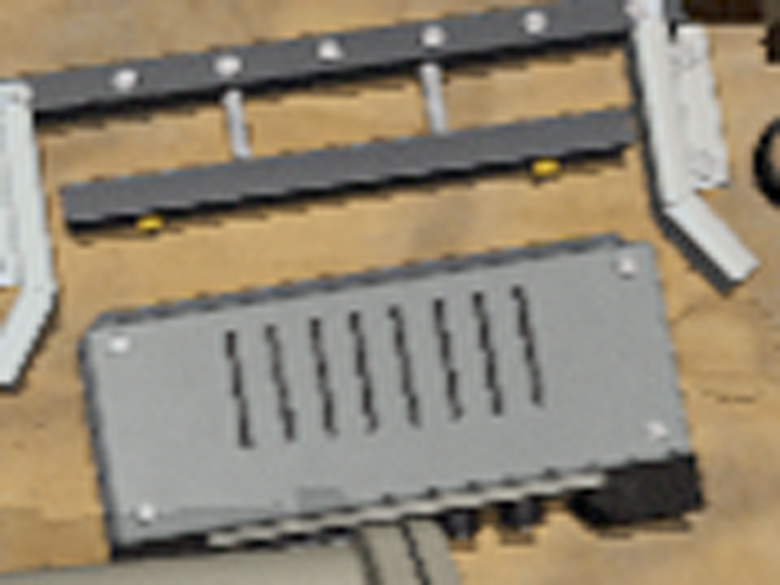

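The picture shows the PSU slightly left of centre, with the far edge just before the cheek mouths and a small left yaw. Keep walking with a slight right bias.

Request:
arm_command([
  [1,0,-12,0],
  [1,0,-8,0],
  [0,0,-3,0],
  [0,0,-1.5,0],
  [0,0,-1.5,0],
  [0,0,-1.5,0],
  [0,0,-1.5,0],
  [0,0,-1.5,0],
  [0,0,-1.5,0],
])

```text
t: 15.45
ee_pos: [483.6, 43.5, 26.7]
orientation: [-1.147, -1.3, 1.301]
ft_force: [-3.6, 1.3, 1.9]
width: 0.4
```

Request:
arm_command([
  [0,0,-1.5,0],
  [0,0,-1.5,0],
  [0,0,-1.5,0],
  [0,0,-1.5,0],
  [0,0,-1.5,0],
  [0,0,-1.5,0],
])

```text
t: 15.95
ee_pos: [492.9, 44.6, 26.6]
orientation: [-1.147, -1.301, 1.301]
ft_force: [-2.7, 1.4, -1.1]
width: 0.6
```

Request:
arm_command([
  [0,0,-1.5,0],
  [0,0,-1.5,0],
  [0,0,-1.5,0],
])

```text
t: 16.2
ee_pos: [497.4, 45.1, 26.6]
orientation: [-1.147, -1.301, 1.301]
ft_force: [-2.5, 0.3, -0.4]
width: 0.6
```

Request:
arm_command([
  [0,0,0,0],
  [0,0,15,0],
  [0,0,15,0],
  [-40,0,0,0],
  [-40,0,0,0],
  [-40,0,0,0],
  [-40,0,0,0],
  [-13,0,0,0],
  [0,0,0,0],
])

```text
t: 16.95
ee_pos: [490.7, -133.6, 27.2]
orientation: [-1.153, -1.3, 1.297]
ft_force: [-0.4, 0.6, -0.7]
width: 0.5
```

```bash
python3 look.py 7
```

```text
top guard_left 0.61 [292.1 238.2] [503.5  42.9  25. ]
top guard_right 0.8 [369.6 228. ] [ 522.4 -129.4   25. ]
top psu 0.75 [330.4 211.1] [564.6 -46.7   0. ]
side guard_right 0.73 [295.4 290.2] [ 520.1 -132.1   25. ]
17.35 [ 489.  -129.1   26.7] [ 0.8 -0.1 -0.1]
```

Request:
arm_command([
  [-2,0,-8,0],
  [-1,0,-3,0],
  [0,0,-1.5,0],
  [0,0,-1.5,0],
  [0,0,-1.5,0],
  [0,0,-1.5,0],
  [0,0,-1.5,0],
  [0,0,-1.5,0],
])

```text
t: 18.02
ee_pos: [508.6, -130.8, 26.5]
orientation: [-1.146, -1.3, 1.301]
ft_force: [-2.2, -2.2, 1.0]
width: 0.5
```

Request:
arm_command([
  [0,0,-1.5,0],
  [0,0,-1.5,0],
  [0,0,-1.5,0],
  [0,0,-1.5,0],
  [0,0,-1.5,0],
])

```text
t: 18.43
ee_pos: [516.8, -129.8, 26.6]
orientation: [-1.147, -1.301, 1.301]
ft_force: [-1.8, -1.5, -2.1]
width: 0.4
```

Request:
arm_command([
  [0,0,-1.5,0],
  [0,0,-1.5,0],
  [0,0,-1.5,0],
])

```text
t: 18.68
ee_pos: [521.2, -129.2, 26.6]
orientation: [-1.147, -1.301, 1.301]
ft_force: [-2.1, -1.3, -1.3]
width: 0.4
```

Request:
arm_command([
  [0,0,0,0],
  [0,0,15,0],
  [0,0,18,0],
  [40,0,0,0],
  [40,0,0,0],
  [40,0,0,0],
  [40,0,0,0],
  [14,0,0,0],
  [0,0,0,0],
])

```text
t: 19.43
ee_pos: [466.8, 42.2, 26.9]
orientation: [-1.146, -1.305, 1.303]
ft_force: [0.1, 0.3, 0.2]
width: 0.6
```

```bash
python3 look.py 8;python3 - <<'E'
import cv2
im=cv2.imread("pics/top8.png")[150:240,270:390]
cv2.imwrite("pics/z8.png",cv2.resize(im,None,fx=6.5,fy=6.5,interpolation=2))
E
```

```text
top guard_left 0.91 [295.2 233.4] [513.9  35.8  25. ]
top guard_left 0.5 [327.9 207.3] [570.5 -38.5  25. ]
top guard_right 0.61 [368.1 224.5] [ 530.3 -126.4   25. ]
top guard_right 0.6 [181.8 224.5] [538.8 286.2  25. ]
top psu 0.62 [328.6 208.4] [570.9 -42.8   0. ]
side guard_left 0.88 [263.4 235.6] [523.1  51.3  25. ]
side guard_right 0.86 [299.6 285.1] [ 531.3 -121.6   25. ]
side guard_right 0.25 [380.9 310.4] [ 622.3 -219.8   25. ]
side psu 0.6 [305.6 266.1] [575.3 -39.4   0. ]
19.8333 [466.9  38.3  26.7] [-0.5  0.9  1. ]
```

View pics/z8.png

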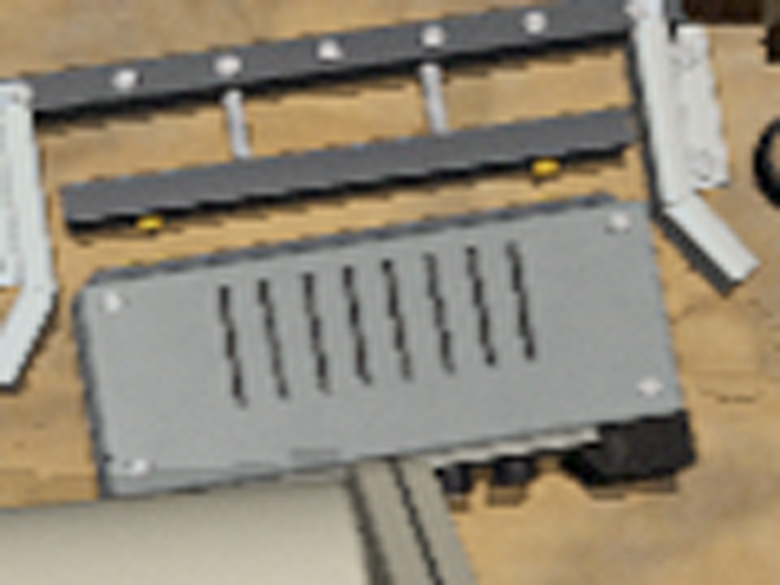

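```bash
cat > d.py <<'E'
from h import *
a=np.radians(7.2);D=np.array([636.5,-32.4])
M=np.array([[np.cos(a),np.sin(a)],[-np.sin(a),np.cos(a)]])
def dk(u,v,z,f=6.5,o=(270,150)): return (M@(ray("top",(o[0]+u/f,o[1]+v/f),z)[:2]-D)).round(1)
E
python3 - <<'E'
from d import *
for k,u,v,z in(("L",75,300,52),("R",652,215,52),("NL",103,490,52),("NR",685,410,52),("cL",50,290,26),("cR",655,205,26),("barL",75,237,26),("barR",630,155,26),("FL",82,283,52),("FR",610,200,52)):print(k,dk(u,v,z))
E
```

```text
L [-30.4 101.2]
R [-30. -94.]
NL [-94.5 101.3]
NR [-96.4 -93.7]
cL [-21.8 108.8]
cR [ -22.9 -101.9]
barL [-4.9 97.6]
barR [ -4.3 -96.3]
FL [-25.1  98.1]
FR [-23.  -80.9]
```

PSU and cheek centres agree in the same picture (both at about +3.5), so it is centred with yaw near 0. About 15 mm remains.

Request:
arm_command([
  [1,0,-12,0],
  [1,0,-12,0],
  [0,0,-3,0],
  [0,0,-1.5,0],
  [0,0,-1.5,0],
  [0,0,-1.5,0],
  [0,0,-1.5,0],
])

```text
t: 20.42
ee_pos: [498.3, 45.2, 26.5]
orientation: [-1.146, -1.3, 1.301]
ft_force: [-2.1, 1.0, 1.7]
width: 0.2
```

Request:
arm_command([
  [0,0,-1.5,0],
  [0,0,-1.5,0],
  [0,0,-1.5,0],
  [0,0,-1.5,0],
  [0,0,-1.5,0],
  [0,0,-1.5,0],
])

```text
t: 20.92
ee_pos: [508.2, 46.5, 26.6]
orientation: [-1.147, -1.301, 1.301]
ft_force: [-2.0, 1.1, -0.2]
width: 0.2
```

Request:
arm_command([
  [0,0,0,0],
  [0,0,15,0],
  [0,0,10,0],
  [-40,0,0,0],
  [-40,0,0,0],
  [-40,0,0,0],
  [-40,0,0,0],
  [-13,0,0,0],
  [0,0,0,0],
])

```text
t: 21.67
ee_pos: [505.9, -131.4, 27.0]
orientation: [-1.152, -1.299, 1.297]
ft_force: [-0.4, 0.4, -0.3]
width: 0.4
```

```bash
python3 look.py 9
```

```text
top guard_left 0.7 [292.1 231.7] [517.8  42.5  25. ]
top guard_right 0.8 [367.2 228.2] [ 522.1 -124.1   25. ]
top psu 0.94 [326.4 203.2] [583.  -38.2   0. ]
side guard_right 0.71 [302. 289.] [ 531.1 -132.6   25. ]
22.0667 [ 504.8 -127.1   26.7] [-0.6 -0.2  0.5]
```

Request:
arm_command([
  [-2,0,-6,0],
  [-1,0,-3,0],
  [0,0,-1.5,0],
  [0,0,-1.5,0],
  [0,0,-1.5,0],
  [0,0,-1.5,0],
  [0,0,-1.5,0],
  [0,0,-1.5,0],
])

```text
t: 22.73
ee_pos: [522.6, -129.1, 26.6]
orientation: [-1.146, -1.3, 1.301]
ft_force: [-2.2, -1.7, 2.4]
width: 0.5
```

Request:
arm_command([
  [0,0,-1.5,0],
  [0,0,-1.5,0],
  [0,0,-1.5,0],
  [0,0,-1.5,0],
])

```text
t: 23.07
ee_pos: [529.1, -128.3, 26.6]
orientation: [-1.147, -1.301, 1.301]
ft_force: [-0.9, -2.1, -0.7]
width: 0.5
```

Request:
arm_command([
  [0,0,-1,0],
  [0,0,-1,0],
])

```text
t: 23.23
ee_pos: [531.1, -128.0, 26.6]
orientation: [-1.147, -1.301, 1.301]
ft_force: [-2.1, -2.1, -0.6]
width: 0.5
```

Request:
arm_command([
  [0,0,0,0],
  [0,0,15,0],
  [0,0,15,0],
  [40,0,0,0],
  [40,0,0,0],
  [40,0,0,0],
  [40,0,0,0],
  [13,0,0,0],
  [0,0,0,0],
])

```text
t: 23.98
ee_pos: [479.7, 42.9, 26.9]
orientation: [-1.146, -1.305, 1.303]
ft_force: [0.1, -0.5, 0.8]
width: 0.7
```

```bash
python3 look.py 10;python3 - <<'E'
import cv2
im=cv2.imread("pics/top10.png")[150:240,270:390]
cv2.imwrite("pics/z10.png",cv2.resize(im,None,fx=6.5,fy=6.5,interpolation=2))
E
```

```text
top guard_left 0.84 [297.2 232. ] [516.9  31.3  25. ]
top guard_right 0.92 [367.3 217.8] [ 545.2 -125.3   25. ]
top psu 0.89 [327.2 204.1] [580.9 -39.9   0. ]
side guard_left 0.9 [264.1 235.8] [524.1  50.1  25. ]
side guard_right 0.64 [307.2 286.9] [ 541.  -130.1   25. ]
side psu 0.62 [310.1 266.5] [582.6 -43.3   0. ]
24.3833 [480.   39.   26.7] [1.1 0.2 0.1]
```

View pics/z10.png

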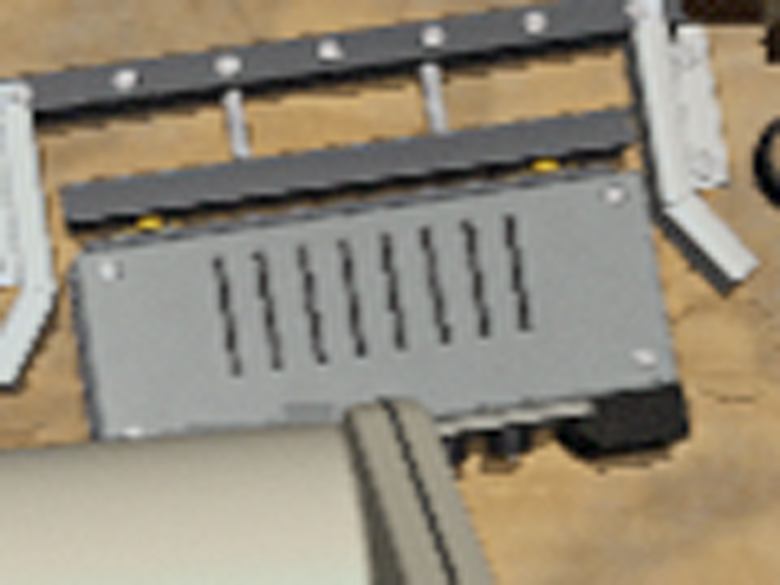

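Still centred, and the far edge is close to the pins, slightly nearer on the right. Left push next.

Request:
arm_command([
  [1,0,-12,0],
  [1,0,-6,0],
  [0,0,-3,0],
  [0,0,-1.5,0],
  [0,0,-1.5,0],
  [0,0,-1.5,0],
  [0,0,-1.5,0],
  [0,0,-1.5,0],
  [0,0,-1.5,0],
])

```text
t: 25.13
ee_pos: [509.1, 45.7, 26.6]
orientation: [-1.147, -1.301, 1.301]
ft_force: [-1.7, 0.9, 1.5]
width: 0.7
```

Request:
arm_command([
  [0,0,-1.5,0],
  [0,0,-1.5,0],
  [0,0,-1.5,0],
])

```text
t: 25.38
ee_pos: [512.8, 46.3, 26.5]
orientation: [-1.146, -1.299, 1.302]
ft_force: [-3.4, 1.7, 1.2]
width: 0.4
```

Request:
arm_command([
  [0,0,-1,0],
  [0,0,-1,0],
])

```text
t: 25.55
ee_pos: [514.4, 46.5, 26.4]
orientation: [-1.145, -1.299, 1.302]
ft_force: [-8.9, 0.8, 6.6]
width: 0.3
```

Request:
arm_command([
  [0,0,-1,0],
  [0,0,-1,0],
])

```text
t: 25.72
ee_pos: [514.5, 46.5, 26.3]
orientation: [-1.142, -1.296, 1.304]
ft_force: [-13.6, -0.8, 11.8]
width: 0.1
```

Left reached the stop. Right next.

Request:
arm_command([
  [0,0,3,0],
  [0,0,15,0],
  [0,0,8,0],
  [-40,0,0,0],
  [-40,0,0,0],
  [-40,0,0,0],
  [-40,0,0,0],
  [-13,0,0,0],
  [0,0,-3,0],
  [0,0,-3,0],
  [0,0,0,0],
])

```text
t: 26.63
ee_pos: [520.0, -126.6, 26.7]
orientation: [-1.148, -1.301, 1.301]
ft_force: [0.4, 0.9, 0.1]
width: 0.3
```

Request:
arm_command([
  [0,0,-3,0],
  [0,0,-2,0],
  [0,0,-1.5,0],
  [0,0,-1.5,0],
  [0,0,-1.5,0],
  [0,0,-1.5,0],
])

```text
t: 27.13
ee_pos: [530.5, -125.7, 26.7]
orientation: [-1.147, -1.301, 1.301]
ft_force: [0.2, -0.1, 0.9]
width: 0.4
```

Request:
arm_command([
  [0,0,-1.5,0],
  [0,0,-1.5,0],
  [0,0,-1.5,0],
])

```text
t: 27.38
ee_pos: [534.2, -125.7, 26.5]
orientation: [-1.146, -1.3, 1.301]
ft_force: [-3.5, -2.4, 1.3]
width: 0.3
```

Request:
arm_command([
  [0,0,-1,0],
  [0,0,-1,0],
])

```text
t: 27.55
ee_pos: [535.2, -125.5, 26.5]
orientation: [-1.144, -1.298, 1.302]
ft_force: [-10.2, -6.4, 8.0]
width: 0.3
```

Request:
arm_command([
  [0,0,2,0],
  [0,0,15,0],
  [0,0,15,0],
  [40,0,0,0],
  [40,0,0,0],
  [40,0,0,0],
  [40,0,0,0],
  [13,0,0,0],
  [0,0,-9,0],
  [0,0,-9,0],
  [0,0,-4,0],
  [0,0,-2,0],
  [0,0,-1,0],
  [0,0,0,0],
])

```text
t: 28.72
ee_pos: [508.6, 44.6, 26.6]
orientation: [-1.148, -1.3, 1.3]
ft_force: [1.3, -0.1, -0.5]
width: 0.3
```

Request:
arm_command([
  [0,0,-1,0],
  [0,0,-1,0],
  [0,0,-1,0],
])

```text
t: 28.97
ee_pos: [511.1, 45.6, 26.6]
orientation: [-1.147, -1.3, 1.301]
ft_force: [-0.8, 0.2, -0.8]
width: 0.2
```

Request:
arm_command([
  [0,0,-1,0],
  [0,0,-1,0],
])

```text
t: 29.13
ee_pos: [513.2, 46.1, 26.7]
orientation: [-1.147, -1.301, 1.301]
ft_force: [-2.6, 0.1, 0.8]
width: 0.6
```

Request:
arm_command([
  [0,0,-1,0],
  [0,0,0,0],
])

```text
t: 29.3
ee_pos: [513.5, 46.3, 26.6]
orientation: [-1.146, -1.3, 1.302]
ft_force: [-3.1, -0.3, 1.4]
width: 0.9
```

Request:
arm_command([
  [0,0,-0.8,0],
  [0,0,0,0],
])

```text
t: 29.47
ee_pos: [514.2, 46.5, 26.5]
orientation: [-1.146, -1.3, 1.301]
ft_force: [-3.8, 0.9, 2.3]
width: 0.3
```

Request:
arm_command([
  [0,0,-0.7,0],
  [0,0,-0.5,0],
  [0,0,0,0],
])

```text
t: 29.72
ee_pos: [514.2, 46.5, 26.4]
orientation: [-1.144, -1.298, 1.303]
ft_force: [-7.1, 1.2, 6.7]
width: 0.5
```

Request:
arm_command([
  [0,0,2,0],
  [0,0,15,0],
  [0,0,10,0],
  [-40,0,0,0],
  [-40,0,0,0],
  [-40,0,0,0],
  [-40,0,0,0],
  [-13,0,0,0],
  [0,0,-8,0],
  [0,0,-8,0],
  [0,0,-3,0],
  [0,0,-1.5,0],
  [0,0,0,0],
])

```text
t: 30.8
ee_pos: [531.7, -124.4, 26.6]
orientation: [-1.146, -1.303, 1.302]
ft_force: [0.1, 0.2, 0.5]
width: 0.6
```

Request:
arm_command([
  [-1,0,3,0],
  [-2,0,0,0],
  [0,0,-2,0],
  [0,0,-2,0],
  [0,0,-1,0],
  [0,0,-1,0],
  [0,0,0,0],
])

```text
t: 31.38
ee_pos: [534.9, -128.6, 26.7]
orientation: [-1.148, -1.301, 1.301]
ft_force: [-0.1, -0.1, -0.1]
width: 0.9
```

Request:
arm_command([
  [0,0,-1,0],
  [0,0,0,0],
])

```text
t: 31.55
ee_pos: [535.2, -128.5, 26.6]
orientation: [-1.146, -1.3, 1.301]
ft_force: [-2.3, -1.4, 2.4]
width: 0.8
```

Request:
arm_command([
  [0,0,-0.8,0],
  [0,0,0,0],
])

```text
t: 31.72
ee_pos: [535.5, -128.4, 26.6]
orientation: [-1.146, -1.299, 1.302]
ft_force: [-4.2, -2.9, 2.7]
width: 0.4
```

Request:
arm_command([
  [0,0,-0.6,0],
  [0,0,0,0],
])

```text
t: 31.88
ee_pos: [535.5, -128.4, 26.6]
orientation: [-1.145, -1.299, 1.302]
ft_force: [-6.7, -3.0, 6.4]
width: 0.1
```

Request:
arm_command([
  [0,0,-0.5,0],
  [0,0,0,0],
])

```text
t: 32.05
ee_pos: [535.5, -128.4, 26.5]
orientation: [-1.144, -1.298, 1.302]
ft_force: [-8.4, -3.8, 6.3]
width: 0.5
```

Request:
arm_command([
  [0,0,1,0],
  [0,0,1,0],
  [0,0,15,0],
  [0,0,15,0],
  [40,0,0,0],
  [40,0,0,0],
  [40,0,0,0],
  [40,0,0,0],
  [14,0,0,0],
  [0,0,-10,0],
  [0,0,-10,0],
  [0,0,-4,0],
  [0,0,-2,0],
  [0,0,-1,0],
  [0,0,0,0],
])

```text
t: 33.3
ee_pos: [511.2, 42.9, 26.6]
orientation: [-1.148, -1.3, 1.3]
ft_force: [-0.1, 0.3, 0.8]
width: 0.2
```

Request:
arm_command([
  [0,0,-1,0],
  [0,0,-1,0],
  [0,0,-0.5,0],
  [0,0,0,0],
])

```text
t: 33.63
ee_pos: [513.4, 44.0, 26.7]
orientation: [-1.148, -1.301, 1.301]
ft_force: [-0.5, 0.9, 0.1]
width: 0.4
```

Request:
arm_command([
  [0,0,-0.6,0],
  [0,0,0,0],
])

```text
t: 33.8
ee_pos: [514.0, 44.3, 26.7]
orientation: [-1.147, -1.301, 1.301]
ft_force: [-0.5, 0.3, -0.5]
width: 0.7
```

Request:
arm_command([
  [0,0,-0.6,0],
  [0,0,0,0],
])

```text
t: 33.97
ee_pos: [514.3, 44.3, 26.6]
orientation: [-1.147, -1.301, 1.301]
ft_force: [-1.4, -0.1, 0.8]
width: 0.2
```

Request:
arm_command([
  [0,0,-0.6,0],
  [0,0,-0.6,0],
  [0,0,-0.5,0],
  [0,0,0,0],
])

```text
t: 34.3
ee_pos: [514.5, 44.4, 26.5]
orientation: [-1.145, -1.298, 1.302]
ft_force: [-6.0, 0.5, 4.8]
width: 0.4
```

Request:
arm_command([
  [0,0,1,0],
  [0,0,1,0],
  [0,0,15,0],
  [0,0,20,0],
  [0,-30,10,0],
  [0,-40,0,0],
  [0,-40,0,0],
  [30,-40,20,0],
  [40,0,20,0],
  [40,0,20,0],
  [40,0,0,0],
  [40,0,0,0],
  [40,0,0,0],
  [0,0,0,0],
])

```text
t: 35.47
ee_pos: [390.7, 254.3, 168.6]
orientation: [-1.145, -1.309, 1.3]
ft_force: [0.2, 0.5, 0.1]
width: 0.5
```

```bash
python3 look.py 11;python3 - <<'E'
import cv2,numpy as np
a=cv2.imread("pics/top11.png")[150:240,270:390];b=cv2.imread("pics/side11.png")[185:320,240:420]
cv2.imwrite("pics/z11.png",np.hstack([cv2.resize(a,(400,300),interpolation=2),cv2.resize(b,(400,300),interpolation=2)]))
E
```

```text
top guard_right 0.77 [366.3 217.6] [ 545.7 -123.1   25. ]
top psu 0.66 [325.7 201.4] [587.2 -36.7   0. ]
side guard_left 0.83 [266.7 233. ] [532.2  58.9  25. ]
side guard_right 0.91 [308.2 285.7] [ 543.8 -127.7   25. ]
side psu 0.63 [313.  262.6] [592.5 -33.2   0. ]
35.8667 [390.4 246.9 167.6] [ 0.2 -0.5  0.7]
```

View pics/z11.png

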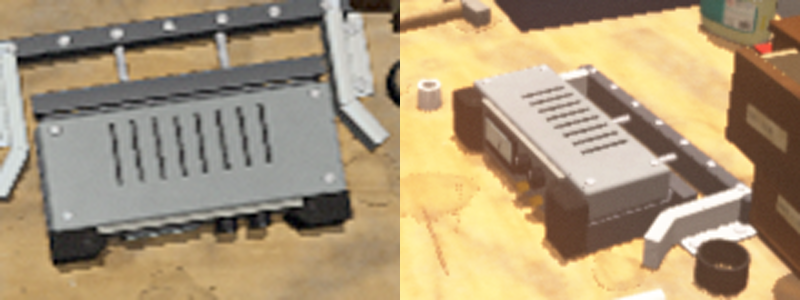

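The supply sits square against the bar, the pins are hidden, and the ring and loupe have not moved. Handing in.

```bash
python3 -c "
from h import *
find('top',['ferrule','loupe','marker','hammer']);close_job()"
```

```text
top ferrule 0.53 [259.1 230.2] [524.3 116.9   0. ]
top ferrule 0.15 [293.1 228.3] [527.   39.5   0. ]
top loupe 0.64 [392.4 175.8] [ 643.8 -192.9    0. ]
top marker 0.89 [399.3 222.9] [ 534.3 -203.2    0. ]
top hammer 0.93 [182.4 224.7] [540.4 291.1   0. ]
top hammer 0.23 [294.3 229.2] [524.9  36.8   0. ]
the job is handed in; nothing more can be done
```

The supply is in the dock with both sides against the stop bar, and the job was handed in at about 36 s.

- **How it was pushed:** I walked it in with alternating pushes on the left and right guards, mostly 10–18 mm each. I estimate it stayed within about 6° of the dock's direction. Readings while pushing it over the bench were about 2–4 N. The highest reading was about 14 N forward with 12 N upward, when the left side first met the bar.
- **Home check:** At the end each guard was pushed again, to about 8 N on the right and 6 N on the left. They stopped firmly at tool x = 535.5 (right) and 514.5 (left), the same stops as before to about 0.3 mm. I did not re-check the right side after the last small left push.
- **Last picture:** The supply looks square and centred against the bar, the pins are hidden, and the arm is clear.
- **Small things:** The loupe and marker read within about 5 mm of where they were. The ferrule and hammer read up to about 11 mm off. I put that down to detection scatter, because the low tool passes stayed behind the supply, well away from all four.
- **Disagreement:** The detectors scattered by 5–10 mm on the guards and the supply, so I relied on contact force for the final seating.

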